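# Flip the red fence stop down, tip the rail flat and push it home for cutting

## Robot

A 7-joint arm with a two-finger parallel gripper is mounted at the origin on the work surface; the furniture and walls round the work are solid. World frame = base frame: x ahead of the robot, y to its left, z up, the work surface at z = 0. Lengths are in m, angles in rad, forces in N, time in s.
With the tool pointing down it reaches from about 0.4 to 0.75 m from the base axis. Payload 19.5 kg.
Tool frame: the origin (TCP) lies at the very end of the fingers, on their centre line; the grasp point (between the pads) lies 19 mm behind it; x points along the fingers, y is the direction in which the jaws open and shut, and the axes are right-handed (so a half turn about x gives the same grasp; the last joint's range is limited). The gripper opens to 85 mm and grips with 20 to 120 N. Pads are 22 mm wide; open, the fingers measure 114 mm over their backs; the gripper's body (76 mm by 85 mm) begins 54 mm behind the grasp point. The pads swing forward as they close: fully open they stand 13 mm farther back than shut.
Start: joints at [-0.042, 0.707, -0.028, 1.485, 0.022, 0.951, -0.075], TCP at [0.575, 0, 0.231] pointing down, gripper open.
Joint ranges: [-2.71, 2.71], [-0.32, 2.16], [-1.57, 1.52], [0, 2.45], [-1.46, 4.6], [0, 2.02], [-2.83, 2.83]. Speed limits (rad/s): [1.89, 1.89, 2.57, 2.57, 3.01, 3.01, 3.01].

## Interface

Orientations are given as a unit quaternion [x, y, z, w].
In Python, from cell import get_state, snapshot, hand_in gives the robot as it stands.
- The arm moves only by the tool step_arm, never from a script. Its argument "steps" is a list of rows, each an object of numbers: "x", "y", "z": the shift along the tool's x, y, z scaled (see below); "ax", "ay", "az": the turn, a rotation vector about the tool's x, y, z scaled (see below). A call has exactly 10 rows; each row shifts and turns the pose as measured when the row begins, along the tool's axes as they then stand; what a row does not reach is not made up. The controller multiplies each number of a shift by 0.05 m and each number of a turn by 360 degrees. A row lasts 1/10 s, in which the tool goes at most 50 mm and 8.59 degrees, less where a joint would pass 70% of its speed; a pose out of reach is approached as far as the arm can. A call with a number of a shift or a turn outside -1 to 1 is refused whole. A call with a gripper value outside its range is refused whole. "grip" is the opening, from 0 (shut) to 1 (fully open), set as the call begins (left out, the last holds). The fingers move at their own pace and stop on an object; "force" is the grip in N (left out, the last holds). Time passes only in rows, so rows that do not move let the fingers close, or fill a call up. It gives the time, the measured TCP pose, the force and the opening at its end, in the units of the state.
- get_state(): the state, without advancing time (a new reading comes with each control period).
- snapshot(name): name is "scene" or "side" or "wrist"; returns a dict with "color" (420x560x3 uint8, red, green, blue), "z_map" (420x560 float32, m along the optical axis (not along the pixel's ray), 0 where there is no reading), "fx", "fy", "cx", "cy" (pixels), "origin" and "orientation" of the camera in the world. Camera axes: x right, y down, z forward; pixel columns grow to the right and rows downward; lengths in m; the calibration is good to about 2 mm. A picture is of the moment at which its call begins.
- hand_in(): hands the job in, once; it reports no verdict.
The state is a dict: "clock": time; "qpos": joint angles; "dq": joint speeds; "joint_efforts": joint torques, N m; "ee_pos": TCP position; "orientation": TCP orientation; "ft_force": force on the tool from outside, world axes, zero at the start; "moment": the same for the moment, N m; "grip_width": opening from 0.0 (shut) to 1.0 (fully open).
Only numpy, scipy, OpenCV 4.12 (cv2) and the standard library are available. Lean on these libraries where they do the work, as an engineer would, in place of code of your own. Each camera call takes 0.05 s, during which the arm holds its last target.

## Task

Set the rail up for its cut on the crosscut station, only by pushing with the fingertips, without lifting or carrying anything: flip the red stop on the fence over so that it hangs down in front of the fence (leave the blue stop up), and tip the standing rail over towards the fence so that it lies flat on the bed with its dark face up. Push the rail until its long edge lies flush along the fence and its end touches the red stop. Leave the tape measure and the glue bottle where they are.

Things in the scene. Friction and masses are not known exactly. Their poses are not given: they have to be found in the camera images.
- fence_station: Fixed crosscut station: plywood bed on bearers, top 60 mm above the table, with a 30 mm thick aluminium fence along its far side, rising 50 mm above the bed. Origin at table height under the middle of the fence's front face (towards the robot), which is x = 0 here; y runs left along the fence, x away from the robot. Bed x -0.14 to 0.05, fence y -0.245 to 0.245 with a 12 mm saw gap at y = 0.
- red_stop: Fixed black bracket (34 mm along the fence, 20 mm high, red knob) of the red flip stop on the fence; may be left or right of the blue one. Origin on the fence top, 110 mm above the table, in the plane of the fence's front face, mid-stop; axes as fence_station. Hinge along y at x = -0.008, z = 0.016. Arm hanging: it fills y +-8 mm, 3 to 33 mm before the fence, 4 to 34 mm above the bed.
- red_arm_end (a point): Centre of the red block (30 x 28 x 16 mm, 16 along the fence) at the end of the red arm. Parked, it stands 38 mm above and 30 mm behind the hinge; its rear top corner is 19 mm farther back and 8 mm higher than this point. Pushed there from behind towards the robot, the 90 g arm swings freely over the top, falls forward by its own weight and hangs in front of the fence.
- red_arm (a joint): Hinge of the red arm, rad: 0 parked (up, leaning 25 degrees back from the robot), growing as it turns over towards the robot; its weight takes it over beyond about 0.6; 3.58 hanging straight down in front of the fence.
- blue_stop: Fixed bracket of the blue flip stop, same make and same origin and axes as red_stop, 75 to 150 mm to its left or right. With its arm up the rail passes freely below it.
- blue_arm (a joint): Hinge of the blue arm, values as for the red arm: 0 parked (up). It is to stay up.
- rail: Loose rail, 220 long, 22 thick, 70 mm high as it stands on its long edge, 0.15 to 0.3 kg, pale wood with one dark face, which looks to the robot. It stands on the bed, right of both stops, its middle 92 to 106 mm before the fence. Origin: middle of that edge. x: out of the dark face (up when it lies as wanted), y: along its length, z: across its width (up at the start).
- rail_centre (a point): Centre of the rail's volume. When done it is 11 mm above the bed, 35 mm before the fence face and 118 mm (half the rail and half the stop) to the right of red_stop's origin along the fence (y = -0.118 in its frame).
- tape_measure: Yellow tape measure, 62 x 73 x 32 mm, lying on the bed at its left front corner; origin at the middle of its underside. Bystander.
- glue_bottle: White glue bottle with a red nozzle, 56 mm wide, 186 mm high, standing on the table to the right of the station; origin at the middle of its underside. Bystander.

How it is judged:
By the outcome, as a careful person would: the job done as asked, in the order asked, and still so for the second after the job is handed in, with the robot touching nothing.
It also fails if it takes over 72 s, if anything falls off the work surface, if the arm or the gripper's body presses on something with over 40 N, if the wrist force passes 120 N, or if a joint passes its speed limit or range.

## Working session

There is one attempt and no reset: what is moved stays moved. The work goes in short steps, Python scripts to look and compute and a tool call to move; the robot and the scene stay as the last step left them, time stands still between calls to the robot, and variables do not carry over. Pictures are saved under pics/ and viewed, and the job is handed in when it is done.

Besides the shell and the picture viewer there is one more tool, called after "Emit:" as name(argument=value, ...) on one line, values as JSON. step_arm: Moves the arm, as the interface text tells. Shifts and turns lie within -1 to 1; 1 stands for 0.05 m of shift or 360 degrees of turn. Its arguments: {"type":"object","properties":{"steps":{"type":"array","items":{"type":"object","properties":{"x":{"type":"number"},"y":{"type":"number"},"z":{"type":"number"},"ax":{"type":"number"},"ay":{"type":"number"},"az":{"type":"number"}}}},"grip":{"type":"number"},"force":{"type":"number"}},"required":["steps"]}

```bash
ls; mkdir -p pics; python3 - <<'E'
from cell import get_state, snapshot
import cv2
print(get_state())
for n in ["scene","side","wrist"]:
    s=snapshot(n)
    cv2.imwrite(f"pics/{n}0.png",s["color"][:,:,::-1])
    print(n,s["fx"],s["fy"],s["cx"],s["cy"],s["origin"],s["orientation"])
E
```

```text
pics
{'clock': 0.0, 'qpos': array([-0.04169171,  0.70707468, -0.02758887,  1.48500148,  0.02202896,
        0.95088477, -0.07551247]), 'dq': array([-0.00047661, -0.00073773,  0.00025629,  0.00012333, -0.0007848 ,
       -0.00016943, -0.00116559]), 'joint_efforts': array([-3.35119905e-03, -8.83210659e+01,  1.23306759e+00, -2.36173260e+01,
        1.66974653e-02,  6.38553465e-03, -2.14882397e-05]), 'ee_pos': array([ 5.74740653e-01, -2.66210780e-05,  2.30843397e-01]), 'orientation': array([-0.49972166, -0.50024045,  0.50029078, -0.49974683]), 'ft_force': array([-0.92025076,  0.24499319,  0.56434051]), 'moment': array([ 0.02783306, -0.03422867,  0.03587281]), 'grip_width': 1.0016763919695508}
scene 526.2190006053878 526.2190006053878 278.26210371197925 214.5627190968011 [0.0522202  0.72233831 1.26726435] [-0.27185735  0.89603506 -0.33786074  0.09520969]
side 470.072076117014 470.072076117014 274.1345349812793 210.93307911339738 [0.10784257 1.11887704 0.69068968] [-0.14089672  0.8244354  -0.54010249  0.09350767]
wrist 298.0431304837943 298.0431304837943 277.1778598473204 208.61644689170657 [0.57493418 0.06879144 0.3726757 ] [ 9.90351429e-01  5.35143624e-04 -6.16347238e-05  1.38577623e-01]
```

View pics/scene0.png

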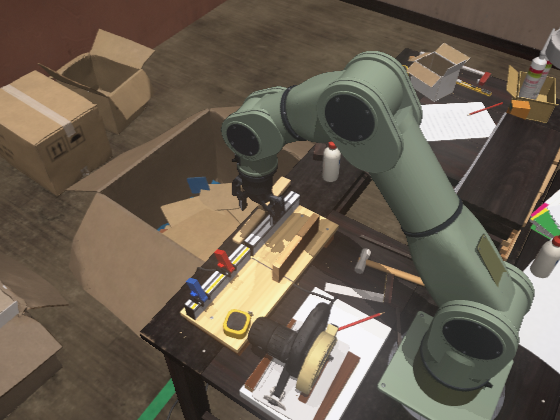

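View pics/side0.png

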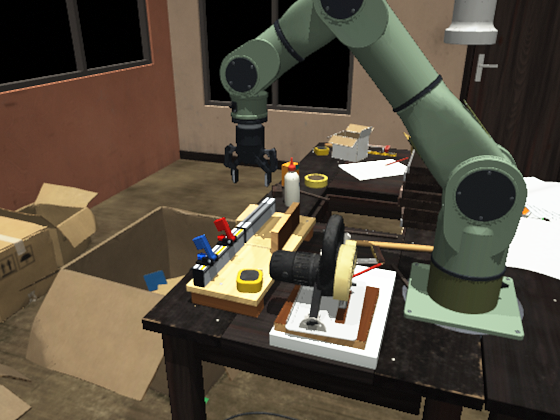

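View pics/wrist0.png

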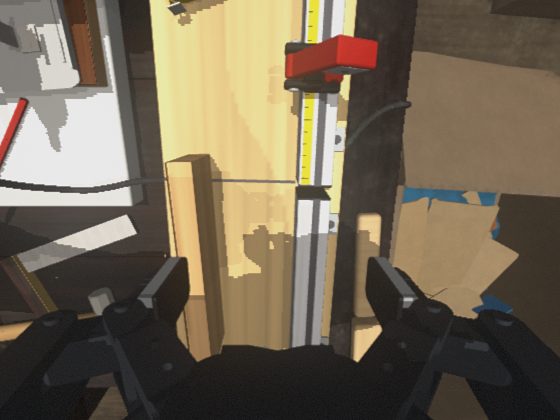

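The wrist view has image right = world +x and up = +y. The red stop is at about (330,62), the saw gap at about (312,190), and the rail top runs from about (190,160) downward. In the scene view, blue is to the left of red. Next I'll get positions from the depth maps.

```bash
cat > h.py <<'E'
import numpy as np, cv2
from cell import get_state, snapshot
from scipy.spatial.transform import Rotation as R
def cloud(s):
    z=s["z_map"]; v,u=np.mgrid[:z.shape[0],:z.shape[1]]
    p=np.stack([(u-s["cx"])/s["fx"]*z,(v-s["cy"])/s["fy"]*z,z],-1)
    w=p@R.from_quat(s["orientation"]).as_matrix().T+np.array(s["origin"])
    w[z==0]=np.nan
    return w
def snap(n,f=None):
    s=snapshot(n)
    if f: cv2.imwrite(f"pics/{f}.png",s["color"][:,:,::-1])
    return s,cloud(s)
def masks(c):
    hsv=cv2.cvtColor(np.ascontiguousarray(c),cv2.COLOR_RGB2HSV); h,sa,va=cv2.split(hsv)
    red=((h<6)|(h>174))&(sa>190)&(va>90)
    blue=(h>105)&(h<125)&(sa>170)&(va>80)
    yel=(h>22)&(h<32)&(sa>180)&(va>130)
    return red,blue,yel
def rng(p,q=(2,50,98)):
    return np.round(np.nanpercentile(p,q,axis=0),4).tolist()
E
python3 - <<'E'
from h import *
np.set_printoptions(precision=4,suppress=True)
for n in ["wrist","scene","side"]:
    s,w=snap(n); r,b,y=masks(s["color"])
    ok=(w[...,0]>0.4)&(w[...,0]<0.95)&(abs(w[...,1])<0.5)
    print(n)
    for nm,m in (("red",r),("blue",b),("yel",y)):
        m=m&ok&(w[...,2]>0.03)
        if m.sum()>10: print(nm,m.sum(),rng(w[m]))
    # fence top z ~0.11
    if n=="wrist":
        for row in (150,240,300,330):
            print(row,[ (u,*np.round(w[row,u],3)) for u in range(150,345,8)])
E
```

```text
wrist
red 1083 [[0.5851, 0.1028, 0.1323], [0.6214, 0.1097, 0.1775], [0.6347, 0.1167, 0.1837]]
yel 857 [[0.5979, 0.0201, 0.108], [0.6015, 0.0781, 0.1094], [0.6053, 0.1586, 0.1109]]
150 [(150, np.float64(0.417), np.float64(0.037), np.float64(-0.002)), (158, np.float64(0.428), np.float64(0.037), np.float64(-0.002)), (166, np.float64(0.46), np.float64(0.042), np.float64(0.059)), (174, np.float64(0.468), np.float64(0.042), np.float64(0.059)), (182, np.float64(0.476), np.float64(0.042), np.float64(0.059)), (190, np.float64(0.485), np.float64(0.042), np.float64(0.059)), (198, np.float64(0.493), np.float64(0.042), np.float64(0.059)), (206, np.float64(0.501), np.float64(0.042), np.float64(0.059)), (214, np.float64(0.51), np.float64(0.042), np.float64(0.06)), (222, np.float64(0.518), np.float64(0.042), np.float64(0.06)), (230, np.float64(0.526), np.float64(0.042), np.float64(0.059)), (238, np.float64(0.534), np.float64(0.042), np.float64(0.06)), (246, np.float64(0.543), np.float64(0.043), np.float64(0.061)), (254, np.float64(0.551), np.float64(0.042), np.float64(0.058)), (262, np.float64(0.559
[... 5379 characters left out ...]
np.float64(-0.177), np.float64(0.059)), (334, np.float64(0.659), np.float64(-0.225), np.float64(-0.002)), (342, np.float64(0.671), np.float64(-0.224), np.float64(-0.001))]
scene
red 19 [[0.6115, 0.1131, 0.1258], [0.619, 0.1168, 0.1319], [0.6312, 0.1223, 0.1824]]
blue 13 [[0.613, 0.2233, 0.1264], [0.6184, 0.2274, 0.1294], [0.6272, 0.2321, 0.1341]]
yel 36 [[0.5987, 0.0369, 0.1056], [0.6029, 0.1572, 0.1095], [0.6076, 0.2531, 0.1142]]
side
red 261 [[0.5785, -0.4508, 0.1272], [0.604, 0.1154, 0.1579], [0.6274, 0.1218, 0.1849]]
blue 276 [[0.5808, 0.2146, 0.1258], [0.6075, 0.225, 0.1583], [0.6297, 0.2301, 0.1837]]
yel 343 [[0.4618, 0.0467, 0.0652], [0.4858, 0.2368, 0.0864], [0.6008, 0.2462, 0.1137]]
```

```bash
python3 - <<'E'
from h import *
np.set_printoptions(precision=4,suppress=True)
s,w=snap("wrist"); c=s["color"]
x,y,z=w[...,0],w[...,1],w[...,2]
ft=(abs(z-0.109)<0.003)&(x>0.58)&(x<0.65)
ys=np.arange(-0.14,0.17,0.02)
L=[];
for a in ys:
    m=ft&(abs(y-a)<0.01)
    if m.sum()>20: L.append((a,x[m].min(),x[m].max(),m.sum()))
L=np.array(L);print(L); print("front fit",np.polyfit(L[:,0],L[:,1],1),"back",np.polyfit(L[:,0],L[:,2],1))
# saw gap: rows near
m=ft&(x>0.6)&(x<0.61)
yy=np.sort(y[m]); yy=np.unique(np.round(yy,4)); d=np.diff(yy); i=d.argmax(); print("gap",yy[i],yy[i+1])
# also from the bed slot
rt=(abs(z-0.129)<0.003)&(x<0.53)&(x>0.45)
L=[]
for a in np.arange(-0.13,0.05,0.01):
    m=rt&(abs(y-a)<0.005)
    if m.sum()>10: L.append((a,x[m].min(),x[m].max(),m.sum()))
L=np.array(L);print(L); print("front fit",np.polyfit(L[:,0],L[:,1],1),"back",np.polyfit(L[:,0],L[:,2],1)); print("rail top y max",y[rt].max())
# red
r,b,yl=masks(c)
m=r&(z>0.165)
print("red top block",rng(w[m],(0,5,50,95,100)))
cv2.imwrite("pics/crop.png",cv2.resize(c[:260,140:420,::-1],None,fx=2.5,fy=2.3))
s,w=snap("scene"); x,y,z=w[...,0],w[...,1],w[...,2]
rt=(abs(z-0.13)<0.005)&(x<0.54)&(x>0.45)&(y>-0.3)&(y<0.1)
print("scene rail",rng(w[rt],(0,3,50,97,100)))
E
```

```text
[[ -0.14     0.5908   0.621  471.    ]
 [ -0.12     0.5914   0.6212 491.    ]
 [ -0.1      0.5921   0.6218 514.    ]
 [ -0.08     0.592    0.6223 550.    ]
 [ -0.06     0.5925   0.6227 580.    ]
 [ -0.04     0.5931   0.623  619.    ]
 [ -0.02     0.5936   0.6235 640.    ]
 [  0.       0.5935   0.6238 530.    ]
 [  0.02     0.594    0.6243 593.    ]
 [  0.04     0.5945   0.6249 769.    ]
 [  0.06     0.5949   0.6251 830.    ]
 [  0.08     0.5953   0.6255 898.    ]
 [  0.1      0.5956   0.6256 178.    ]
 [  0.14     0.5965   0.6268 951.    ]
 [  0.16     0.5969   0.6269 581.    ]]
front fit [0.0195 0.5937] back [0.0203 0.6238]
gap 0.0932 0.1305
[[ -0.13     0.4867   0.5088 205.    ]
 [ -0.12     0.4865   0.5088 210.    ]
 [ -0.11     0.4865   0.5084 214.    ]
 [ -0.1      0.4864   0.5082 209.    ]
 [ -0.09     0.4895   0.5079 175.    ]
 [ -0.08     0.4943   0.5077 147.    ]
 [ -0.07     0.4951   0.5076 139.    ]
 [ -0.06     0.4949   0.5072 136.    ]
 [ -0.05     0.4856   0.5072 152.    ]
 [ -0.04     0.4848   0.5069 273.    ]
 [ -0.03     0.4846   0.5065 259.    ]
 [ -0.02     0.4841   0.5064 280.    ]
 [ -0.01     0.4838   0.5062 292.    ]
 [ -0.       0.4838   0.5059 306.    ]
 [  0.01     0.4837   0.5057 306.    ]
 [  0.02     0.4836   0.5055 323.    ]
 [  0.03     0.4827   0.5055 329.    ]
 [  0.04     0.4834   0.5049 142.    ]]
front fit [-0.0406  0.4848] back [-0.0224  0.506 ]
rail top y max 0.03920640523082354
red top block [[0.6092, 0.1021, 0.1703], [0.6105, 0.1033, 0.1723], [0.6218, 0.1098, 0.1779], [0.6337, 0.1162, 0.1829], [0.6355, 0.1176, 0.1845]]
scene rail [[0.4805, -0.179, 0.125], [0.4834, -0.1718, 0.1255], [0.4947, -0.0613, 0.1289], [0.5062, 0.0377, 0.1335], [0.5098, 0.0444, 0.1346]]
```

View pics/crop.png

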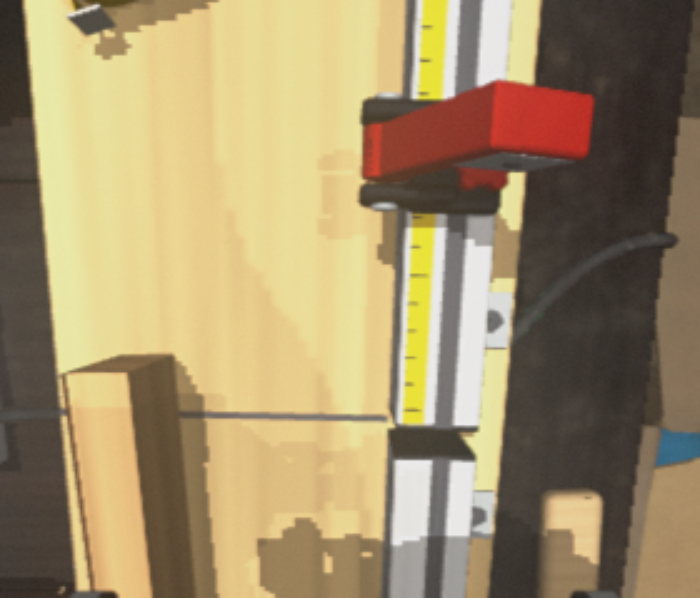

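Emit:
step_arm(steps=[{"y":0.45},{"y":0.45},{"y":0.45},{"y":0.45},{"y":0.45},{"z":-0.45},{"z":-0.45},{"z":-0.45},{"z":-0.45},{"z":-0.45}], grip=0)

```text
schema error: expected keys x, y, z, ax, ay, az
```

```bash
python3 - <<'E'
from h import *
np.set_printoptions(precision=4,suppress=True)
print(get_state())
s,w=snap("wrist","w1")
x,y,z=w[...,0],w[...,1],w[...,2]
r,b,yl=masks(s["color"])
print("red top block",rng(w[r&(z>.165)],(0,5,50,95,100)))
print("blue",rng(w[b&(z>.165)],(0,5,50,95,100)) if (b&(z>.165)).sum() else 0)
s,w=snap("side","s1")
E
```

```text
{'clock': 0.4, 'qpos': array([-0.0417,  0.7066, -0.0276,  1.4847,  0.022 ,  0.9509, -0.0755]), 'dq': array([-0.0002, -0.0017, -0.0001, -0.0024, -0.0024, -0.0012, -0.001 ]), 'joint_efforts': array([ -0.0019, -88.2332,   1.2332, -23.6201,   0.0169,   0.0027,
         0.    ]), 'ee_pos': array([0.5749, 0.    , 0.2312]), 'orientation': array([ 0.5   ,  0.5001, -0.5   ,  0.4999]), 'ft_force': array([ 0.5965,  0.9199, -0.9485]), 'moment': array([-0.0061, -0.0101,  0.0258]), 'grip_width': 0.99868108357803}
red top block [[0.609, 0.102, 0.1706], [0.6105, 0.1034, 0.1722], [0.6219, 0.1098, 0.1777], [0.6339, 0.116, 0.1831], [0.6353, 0.1171, 0.1843]]
blue 0
```

View pics/w1.png

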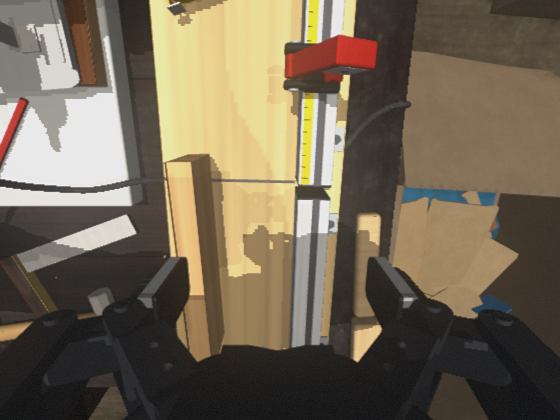

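View pics/s1.png

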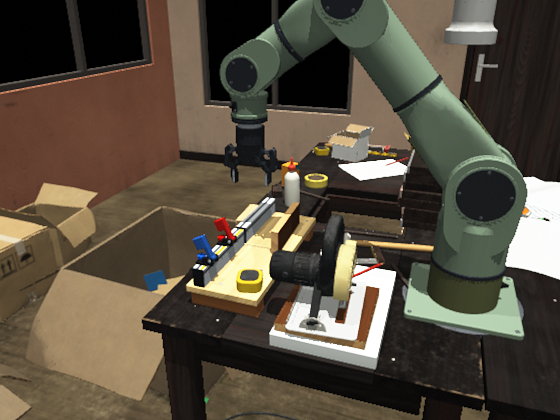

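The call was refused because every row needs all six keys. The pictures are unchanged, so nothing moved.

Emit:
step_arm(steps=[{"x":0,"y":0.45,"z":0,"ax":0,"ay":0,"az":0},{"x":0,"y":0.45,"z":0,"ax":0,"ay":0,"az":0},{"x":0,"y":0.45,"z":0,"ax":0,"ay":0,"az":0},{"x":0,"y":0.45,"z":0,"ax":0,"ay":0,"az":0},{"x":0,"y":0.45,"z":0,"ax":0,"ay":0,"az":0},{"x":0,"y":0,"z":-0.45,"ax":0,"ay":0,"az":0},{"x":0,"y":0,"z":-0.45,"ax":0,"ay":0,"az":0},{"x":0,"y":0,"z":-0.45,"ax":0,"ay":0,"az":0},{"x":0,"y":0,"z":-0.45,"ax":0,"ay":0,"az":0},{"x":0,"y":0,"z":-0.45,"ax":0,"ay":0,"az":0}], grip=0)

```text
clock: 1.5
ee_pos: [0.6916, 0.1122, 0.2301]
orientation: [-0.5, -0.499, 0.502, -0.499]
ft_force: [0.7, 0.1, 0.2]
grip_width: 0.001
```

```bash
python3 - <<'E'
from h import *
np.set_printoptions(precision=4,suppress=True)
st=get_state();print(st["clock"],st["ee_pos"],st["orientation"],st["grip_width"],st["qpos"])
s,w=snap("wrist","w2")
x,y,z=w[...,0],w[...,1],w[...,2]
r,b,yl=masks(s["color"])
print("red top block",rng(w[r&(z>.165)],(0,5,50,95,100)))
print("blue",rng(w[b&(z>.165)],(0,5,50,95,100)) if (b&(z>.165)).sum() else 0)
m=(z>0.2)&(z<0.30); print("finger", rng(w[m],(0,1,50,99,100)))
E
```

```text
1.5 [0.6916 0.1122 0.2301] [-0.5003 -0.4986  0.5023 -0.4988] 0.0009897644337252293 [-0.2059  0.9433 -0.0042  0.9057  0.0054  1.2947 -0.2151]
red top block [[0.6096, 0.1032, 0.1709], [0.6106, 0.1041, 0.1726], [0.6198, 0.1106, 0.1787], [0.6331, 0.1161, 0.1832], [0.6353, 0.1171, 0.1841]]
blue [[0.613, 0.2259, 0.1826], [0.613, 0.2259, 0.1826], [0.613, 0.2259, 0.1826], [0.613, 0.2259, 0.1826], [0.613, 0.2259, 0.1826]]
finger [[0.6422, 0.0988, 0.2332], [0.6481, 0.1033, 0.2384], [0.6921, 0.1226, 0.286], [0.7358, 0.1288, 0.2998], [0.742, 0.1296, 0.3]]
```

View pics/w2.png

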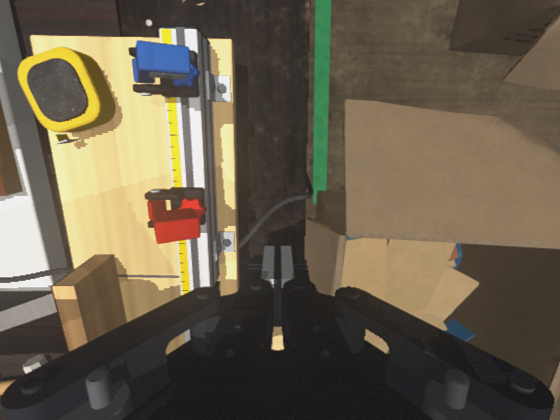

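The closed fingertips are now behind the red block (red at about (175,222), blue at about (165,62)). I'll lower to z≈0.155 and push towards the robot.

Emit:
step_arm(steps=[{"x":0.3,"y":0,"z":0.03,"ax":0,"ay":0,"az":0},{"x":0.3,"y":0,"z":0,"ax":0,"ay":0,"az":0},{"x":0.3,"y":0,"z":0,"ax":0,"ay":0,"az":0},{"x":0.3,"y":0,"z":0,"ax":0,"ay":0,"az":0},{"x":0.3,"y":0,"z":0,"ax":0,"ay":0,"az":0},{"x":0,"y":-0.3,"z":0,"ax":0,"ay":0,"az":0},{"x":0,"y":-0.3,"z":0,"ax":0,"ay":0,"az":0},{"x":0,"y":-0.3,"z":0,"ax":0,"ay":0,"az":0},{"x":0,"y":-0.3,"z":0,"ax":0,"ay":0,"az":0},{"x":0,"y":-0.3,"z":0,"ax":0,"ay":0,"az":0}])

```text
clock: 2.55
ee_pos: [0.6155, 0.1167, 0.1514]
orientation: [0.501, 0.5, -0.499, 0.5]
ft_force: [0.4, 1.6, 2.1]
grip_width: -0.001
```

```bash
python3 - <<'E'
from h import *
np.set_printoptions(precision=4,suppress=True)
s,w=snap("wrist","w3")
x,y,z=w[...,0],w[...,1],w[...,2]
r,b,yl=masks(s["color"])
print("red",rng(w[r],(0,5,50,95,100)))
E
```

```text
red [[0.565, 0.1112, 0.1286], [0.5652, 0.1126, 0.1291], [0.5684, 0.1171, 0.1831], [0.6115, 0.1187, 0.1846], [0.6121, 0.1194, 0.1856]]
```

View pics/w3.png

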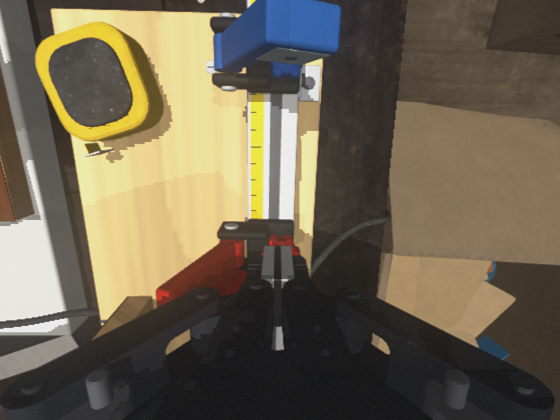

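Red has gone over the top. I'll check the swing result after I lift and turn the jaws along y.

Emit:
step_arm(steps=[{"x":-0.3,"y":0,"z":0,"ax":0,"ay":0,"az":0},{"x":-0.3,"y":0,"z":0,"ax":0.0238,"ay":0,"az":0},{"x":-0.3,"y":0,"z":0,"ax":0.0238,"ay":0,"az":0},{"x":-0.3,"y":0,"z":0,"ax":0.0238,"ay":0,"az":0},{"x":-0.3,"y":0,"z":0,"ax":0.0238,"ay":0,"az":0},{"x":-0.3,"y":0,"z":0,"ax":0.0238,"ay":0,"az":0},{"x":-0.2,"y":0,"z":0,"ax":0.0238,"ay":0,"az":0},{"x":0,"y":0,"z":0,"ax":0.0238,"ay":0,"az":0},{"x":0,"y":0,"z":0,"ax":0.0238,"ay":0,"az":0},{"x":0,"y":0,"z":0,"ax":0.0238,"ay":0,"az":0}])

```text
clock: 3.6
ee_pos: [0.6173, 0.1173, 0.2654]
orientation: [0.704, 0.079, -0.701, 0.075]
ft_force: [-0.3, 0.7, -0.2]
grip_width: 0.005
```

```bash
python3 - <<'E'
from h import *
np.set_printoptions(precision=4,suppress=True)
st=get_state();print(st["clock"],st["ee_pos"],st["orientation"],st["qpos"]); print(R.from_quat(st["orientation"]).as_matrix())
for n in ("wrist","scene","side"):
  s,w=snap(n,n[:2]+"4")
  x,y,z=w[...,0],w[...,1],w[...,2]
  r,b,yl=masks(s["color"])
  ok=(x>.5)&(x<.7)&(abs(y)<.3)
  for nm,m in(("red",r&ok),("blue",b&ok)):
    if m.sum():print(n,nm,rng(w[m],(0,5,50,95,100)))
  ok=(x>.25)&(x<.48)&(y>-.25)&(y<.15)&(z<.2)
  H=np.full((5,8),np.nan)
  for i in range(5):
    for j in range(8):
      m=ok&(abs(x-.275-.05*i)<.025)&(abs(y+.225-.05*j)<.025)
      if m.sum(): H[i,j]=z[m].max()
  print(H)
E
```

```text
3.6 [0.6173 0.1173 0.2654] [ 0.7044  0.0788 -0.7014  0.0748] [-0.4008  0.7924  0.3908  1.223  -0.3041  1.1778 -1.3539]
[[ 0.0036  0.216  -0.9764]
 [ 0.006  -0.9764 -0.216 ]
 [-1.     -0.0051 -0.0048]]
wrist red [[0.5655, 0.1002, 0.0918], [0.5666, 0.1012, 0.0933], [0.6123, 0.1071, 0.1292], [0.6241, 0.1169, 0.1323], [0.6261, 0.119, 0.1336]]
wrist blue [[0.6279, 0.2212, 0.1283], [0.6279, 0.2213, 0.1284], [0.6279, 0.2216, 0.1287], [0.6279, 0.2219, 0.1291], [0.6279, 0.2219, 0.1291]]
[[   nan    nan    nan    nan    nan    nan    nan    nan]
 [   nan    nan    nan    nan    nan    nan    nan    nan]
 [   nan    nan 0.0008 0.0003    nan    nan 0.0345    nan]
 [   nan    nan    nan    nan    nan    nan 0.0338    nan]
 [0.0583    nan    nan    nan    nan    nan    nan 0.0605]]
scene red [[0.6072, 0.1047, 0.1259], [0.6102, 0.106, 0.1262], [0.6174, 0.1135, 0.129], [0.6239, 0.1212, 0.1337], [0.6269, 0.1228, 0.135]]
scene blue [[0.6152, 0.2225, 0.1254], [0.6154, 0.2236, 0.1256], [0.6194, 0.2274, 0.1285], [0.627, 0.2301, 0.1301], [0.6284, 0.2302, 0.1301]]
[[0.0239 0.0231 0.0129 0.0142 0.0388 0.045
[... 168 characters left out ...]
34  0.0471 0.0354 0.0326]
 [0.0654 0.0646 0.0695 0.066  0.0645 0.066  0.0656 0.0641]]
side red [[0.5591, 0.0965, 0.0624], [0.5612, 0.106, 0.0699], [0.5799, 0.1168, 0.094], [0.6181, 0.1206, 0.1342], [0.6247, 0.1249, 0.1362]]
side blue [[0.5787, 0.2119, 0.1184], [0.5843, 0.2162, 0.1292], [0.6075, 0.2252, 0.1587], [0.6272, 0.2289, 0.1816], [0.6346, 0.2331, 0.1862]]
[[ 0.0251  0.0249  0.0127  0.0133  0.0388  0.0457  0.0623  0.1999]
 [ 0.0314  0.0309     nan     nan     nan     nan     nan     nan]
 [-0.7083 -0.7083  0.0048     nan     nan     nan     nan     nan]
 [ 0.0646  0.0652  0.0659  0.0647  0.0617     nan  0.0055  0.0049]
 [ 0.0648  0.0666  0.0655  0.1064  0.13    0.1334  0.0049  0.0646]]
```

View pics/wr4.png

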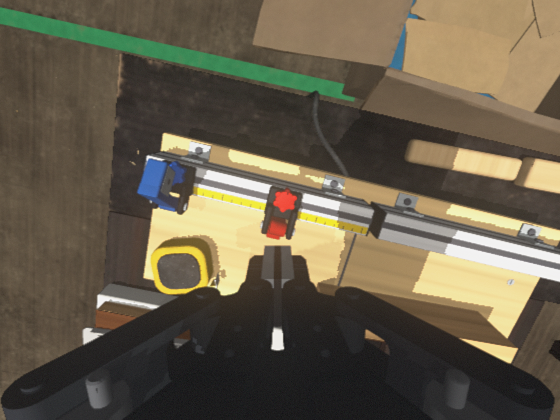

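View pics/si4.png

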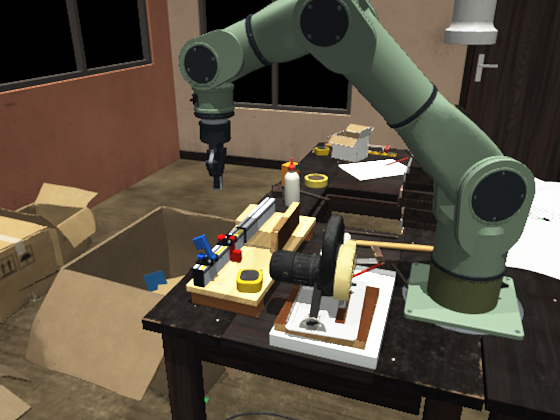

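Red hangs in front of the fence (red at about (283,215) in the wrist view, its block at z≈0.062–0.094) and blue is still up. Now to the robot side of the rail with the jaws open along it.

Emit:
step_arm(steps=[{"x":0,"y":0,"z":0,"ax":0.0156,"ay":0,"az":0},{"x":0,"y":0,"z":0,"ax":0.0156,"ay":0,"az":0},{"x":0,"y":0.46,"z":0.45,"ax":0,"ay":0,"az":0},{"x":0,"y":0.46,"z":0.45,"ax":0,"ay":0,"az":0},{"x":0,"y":0.46,"z":0.45,"ax":0,"ay":0,"az":0},{"x":0,"y":0.46,"z":0.45,"ax":0,"ay":0,"az":0},{"x":0,"y":0.46,"z":0.45,"ax":0,"ay":0,"az":0},{"x":0,"y":0.46,"z":0.45,"ax":0,"ay":0,"az":0},{"x":0,"y":0.46,"z":0.45,"ax":0,"ay":0,"az":0},{"x":0,"y":0.46,"z":0.45,"ax":0,"ay":0,"az":0}], grip=1)

```text
clock: 4.75
ee_pos: [0.4444, -0.0796, 0.265]
orientation: [0.708, 0.034, -0.705, 0.029]
ft_force: [0.7, -0.5, -1.1]
grip_width: 0.999
```

```bash
python3 - <<'E'
from h import *
np.set_printoptions(precision=4,suppress=True)
st=get_state();print(st["clock"],st["ee_pos"],st["orientation"],st["qpos"]); print(R.from_quat(st["orientation"]).as_matrix())
s,w=snap("wrist","w5")
x,y,z=w[...,0],w[...,1],w[...,2]
m=(z>st["ee_pos"][2]-.02)&(z<st["ee_pos"][2]+.04); print("finger",rng(w[m],(0,1,50,99,100)))
rt=(abs(z-0.129)<0.004)&(x<0.53)&(x>0.45)
L=[]
for a in np.arange(-0.17,0.04,0.015):
    m=rt&(abs(y-a)<0.007)
    if m.sum()>10: L.append((a,x[m].min(),x[m].max(),m.sum()))
print(np.array(L)); print(y[rt].min(),y[rt].max())
E
```

```text
4.75 [ 0.4444 -0.0796  0.265 ] [ 0.7078  0.0344 -0.705   0.0289] [-0.1346  0.511   0.4101  1.8634 -0.2815  0.8215 -1.0591]
[[ 0.0037  0.0895 -0.996 ]
 [ 0.008  -0.996  -0.0895]
 [-1.     -0.0076 -0.0044]]
finger [[0.4293, -0.1367, 0.2766], [0.4306, -0.1357, 0.2784], [0.4493, -0.1223, 0.2942], [0.4601, -0.0249, 0.3049], [0.4606, -0.0238, 0.305]]
[[ -0.17     0.4872   0.5094 375.    ]
 [ -0.155    0.4867   0.5089 367.    ]
 [ -0.14     0.4864   0.5086 376.    ]
 [ -0.125    0.4862   0.5082 374.    ]
 [ -0.11     0.4858   0.508  373.    ]
 [ -0.095    0.4857   0.5076 374.    ]
 [ -0.08     0.4852   0.5073 375.    ]
 [ -0.065    0.4849   0.5069 375.    ]
 [ -0.05     0.4845   0.5064 378.    ]
 [ -0.035    0.4841   0.5061 377.    ]
 [ -0.02     0.4837   0.5058 375.    ]
 [ -0.005    0.4834   0.5055 379.    ]
 [  0.01     0.4832   0.5052 382.    ]
 [  0.025    0.4826   0.5048 384.    ]
 [  0.04     0.4826   0.5043 148.    ]]
-0.1813397172232741 0.0388110629165388
```

View pics/w5.png

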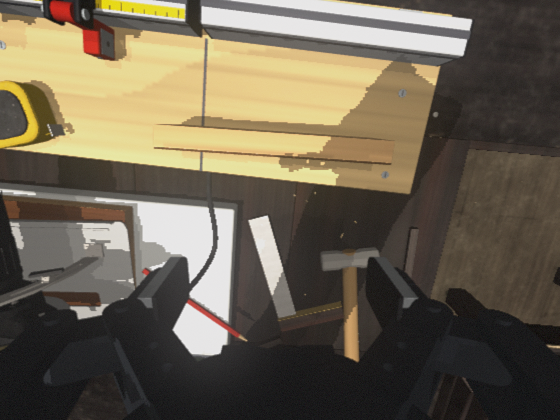

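The open fingertips are 12 mm above the TCP point, as described. The rail shows at about (155–393, 125–163). Next I'll align with it, lower the fingers and tip it.

Emit:
step_arm(steps=[{"x":0.35,"y":-0.17,"z":0,"ax":0.0105,"ay":0,"az":0},{"x":0.35,"y":0,"z":0,"ax":0,"ay":0,"az":0},{"x":0.35,"y":0,"z":0,"ax":0,"ay":0,"az":0},{"x":0.35,"y":0,"z":0,"ax":0,"ay":0,"az":0},{"x":0.35,"y":0,"z":0,"ax":0,"ay":0,"az":0},{"x":0.35,"y":0,"z":0,"ax":0,"ay":0,"az":0},{"x":0.35,"y":0,"z":0,"ax":0,"ay":0,"az":0},{"x":0.35,"y":0,"z":0,"ax":0,"ay":0,"az":0},{"x":0.25,"y":0,"z":0,"ax":0,"ay":0,"az":0},{"x":0,"y":0,"z":0,"ax":0,"ay":0,"az":0}])

```text
clock: 5.8
ee_pos: [0.446, -0.0738, 0.1111]
orientation: [0.711, 0.03, -0.703, 0.021]
ft_force: [-0.0, -0.4, 0.5]
grip_width: 0.996
```

```bash
python3 - <<'E'
from h import *
np.set_printoptions(precision=4,suppress=True)
st=get_state();print(st["clock"],st["ee_pos"],st["ft_force"]); print(R.from_quat(st["orientation"]).as_matrix())
s,w=snap("side","s6")
cv2.imwrite("pics/s6c.png",cv2.resize(s["color"][130:330,150:400,::-1],None,fx=3,fy=3))
E
```

```text
5.8 [ 0.446  -0.0738  0.1111] [-0.0297 -0.3822  0.4581]
[[ 0.0109  0.0727 -0.9973]
 [ 0.0135 -0.9973 -0.0725]
 [-0.9998 -0.0127 -0.0119]]
```

View pics/s6c.png

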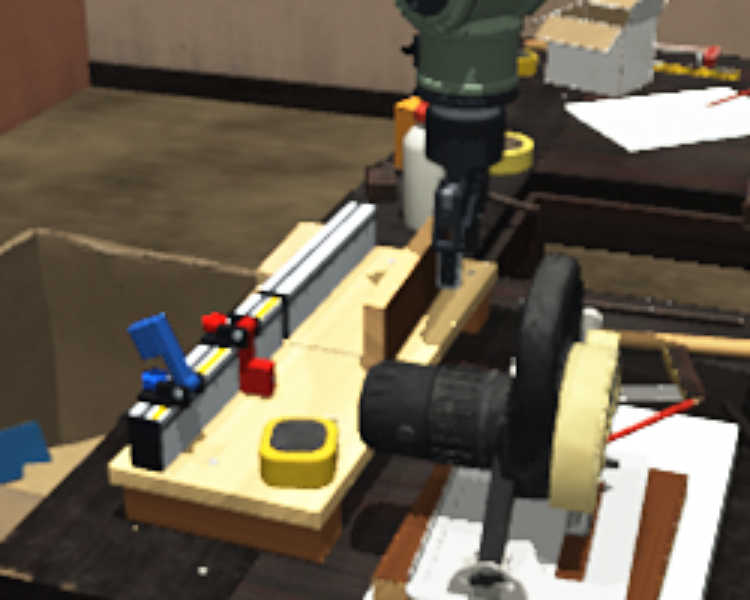

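Emit:
step_arm(steps=[{"x":0.12,"y":0,"z":0,"ax":0.008,"ay":0,"az":0},{"x":0,"y":0,"z":-0.16,"ax":0,"ay":0,"az":0},{"x":0,"y":0,"z":-0.16,"ax":0,"ay":0,"az":0},{"x":0,"y":0,"z":-0.16,"ax":0,"ay":0,"az":0},{"x":0,"y":0,"z":-0.1,"ax":0,"ay":0,"az":0},{"x":0,"y":0,"z":-0.1,"ax":0,"ay":0,"az":0},{"x":0,"y":0,"z":-0.1,"ax":0,"ay":0,"az":0},{"x":0,"y":0,"z":-0.1,"ax":0,"ay":0,"az":0},{"x":0,"y":0,"z":-0.1,"ax":0,"ay":0,"az":0},{"x":0,"y":0,"z":-0.1,"ax":0,"ay":0,"az":0}])

```text
clock: 6.85
ee_pos: [0.5065, -0.0721, 0.1088]
orientation: [0.713, 0.013, -0.702, 0.004]
ft_force: [0.6, 0.3, -0.2]
grip_width: 1.004
```

```bash
cat > look.py <<'E'
from h import *
import sys
np.set_printoptions(precision=4,suppress=True)
t=sys.argv[1]
st=get_state();print(st["clock"],st["ee_pos"],st["ft_force"]); print(R.from_quat(st["orientation"]).as_matrix())
s,w=snap("side")
cv2.imwrite(f"pics/s{t}.png",cv2.resize(s["color"][130:330,150:400,::-1],None,fx=3,fy=3))
s,w=snap("wrist",f"w{t}")
E
python3 look.py 7
```

```text
6.85 [ 0.5065 -0.0721  0.1088] [ 0.6092  0.336  -0.2189]
[[ 0.0154  0.0237 -0.9996]
 [ 0.0138 -0.9996 -0.0235]
 [-0.9998 -0.0134 -0.0157]]
```

View pics/s7.png

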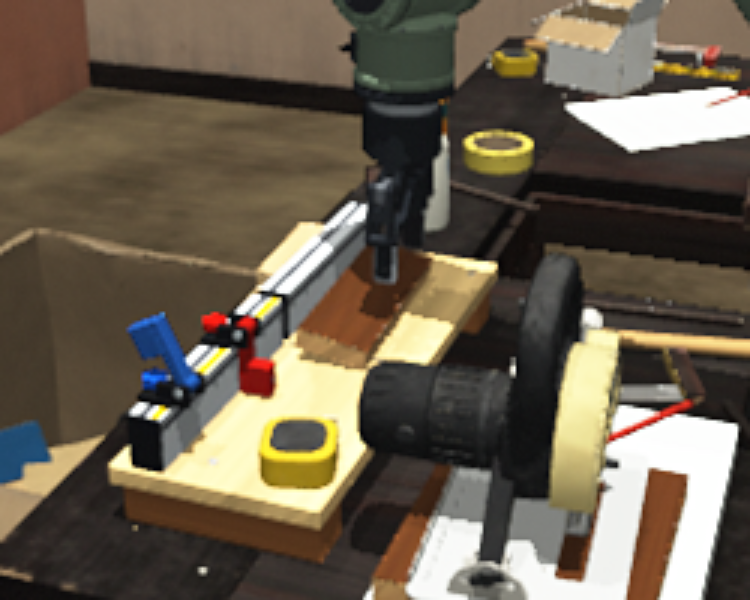

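View pics/w7.png

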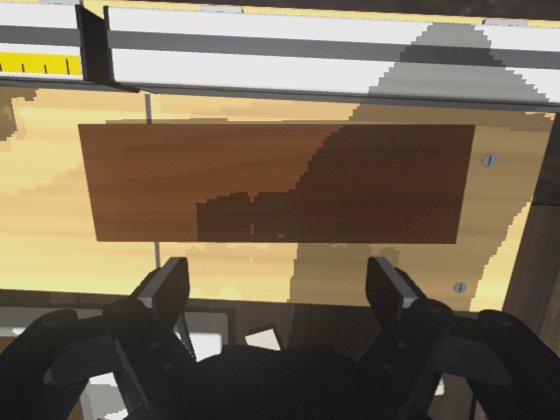

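The rail lies flat with its dark face up (corners at about (80,125), (475,125), (458,242), (97,242)), clear of the fence. Now to measure it.

```bash
cat > rail.py <<'E'
from h import *
np.set_printoptions(precision=4,suppress=True)
def rail(n="wrist"):
    s,w=snap(n); x,y,z=w[...,0],w[...,1],w[...,2]
    hsv=cv2.cvtColor(np.ascontiguousarray(s["color"]),cv2.COLOR_RGB2HSV)
    m=(abs(z-0.081)<0.005)&(x>.45)&(x<.62)&(y>-.3)&(y<.14)
    r,b,yl=masks(s["color"]); m&=~r
    m=cv2.morphologyEx(m.astype(np.uint8),cv2.MORPH_OPEN,np.ones((3,3)))
    k,l,stt,_=cv2.connectedComponentsWithStats(m); i=1+stt[1:,4].argmax(); m=l==i
    P=w[m]; rect=cv2.minAreaRect((P[:,:2]*1000).astype(np.float32))
    print(n,"pix",m.sum(),"z",np.median(P[:,2]),"rect mm",rect)
    print(np.round(cv2.boxPoints(rect),1).tolist())
    ft=(abs(z-0.109)<0.003)&(x>.57)&(x<.66)
    L=[]
    for a in np.arange(-.24,.17,.02):
        q=ft&(abs(y-a)<.01); t=m&(abs(y-a)<.01)
        f=x[q].min() if q.sum()>20 else np.nan
        if t.sum()>20: L.append((a,f,x[t].min(),x[t].max()))
        else: L.append((a,f,np.nan,np.nan))
    print(np.array(L))
if __name__=="__main__":
    import sys
    for n in sys.argv[1:]: rail(n)
E
python3 rail.py wrist
```

```text
wrist pix 44865 z 0.08114206155060594 rect mm ((542.1046142578125, -70.1490707397461), (70.11257934570312, 220.73947143554688), 1.420358657836914)
[[504.29998779296875, 39.29999923706055], [509.79998779296875, -181.39999389648438], [579.9000244140625, -179.60000610351562], [574.4000244140625, 41.099998474121094]]
[[-0.24       nan     nan     nan]
 [-0.22       nan     nan     nan]
 [-0.2     0.5892     nan     nan]
 [-0.18    0.5893  0.51    0.5798]
 [-0.16    0.5897  0.5093  0.5796]
 [-0.14    0.5902  0.5086  0.5791]
 [-0.12    0.5905  0.5085  0.5786]
 [-0.1     0.5909  0.5082  0.5781]
 [-0.08    0.5914  0.5076  0.5776]
 [-0.06    0.5918  0.5071  0.5771]
 [-0.04    0.5922  0.5064  0.5766]
 [-0.02    0.5925  0.5066  0.5761]
 [-0.      0.5931  0.5057  0.5756]
 [ 0.02    0.5935  0.5052  0.5751]
 [ 0.04    0.5938  0.5049  0.5746]
 [ 0.06    0.5943     nan     nan]
 [ 0.08       nan     nan     nan]
 [ 0.1        nan     nan     nan]
 [ 0.12       nan     nan     nan]
 [ 0.14       nan     nan     nan]
 [ 0.16       nan     nan     nan]]
```

Emit:
step_arm(steps=[{"x":0,"y":0,"z":0.26,"ax":0.007,"ay":0,"az":0},{"x":0,"y":0,"z":0.26,"ax":0,"ay":0,"az":0},{"x":0.22,"y":0,"z":0,"ax":0,"ay":0,"az":0},{"x":0.22,"y":0,"z":0,"ax":0,"ay":0,"az":0},{"x":0.22,"y":0,"z":0,"ax":0,"ay":0,"az":0},{"x":0.2,"y":0,"z":0,"ax":0,"ay":0,"az":0},{"x":0.14,"y":0,"z":0,"ax":0,"ay":0,"az":0},{"x":0,"y":0,"z":0,"ax":0,"ay":0,"az":0},{"x":0,"y":0,"z":0,"ax":0,"ay":0,"az":0},{"x":0,"y":0,"z":0,"ax":0,"ay":0,"az":0}])

```text
clock: 8.0
ee_pos: [0.4787, -0.0718, 0.057]
orientation: [0.712, -0.003, -0.702, -0.013]
ft_force: [-0.6, 0.0, -0.3]
grip_width: 1.001
```

```bash
python3 look.py 8; python3 rail.py wrist
```

```text
8.0 [ 0.4787 -0.0718  0.057 ] [-0.5902  0.0283 -0.2861]
[[ 0.0152 -0.0229 -0.9996]
 [ 0.0134 -0.9996  0.0231]
 [-0.9998 -0.0137 -0.0149]]
wrist pix 101763 z 0.08117095490821415 rect mm ((542.3885498046875, -70.23882293701172), (70.75025939941406, 221.7803497314453), 1.3109192848205566)
[[504.5, 39.79999923706055], [509.6000061035156, -181.89999389648438], [580.2999877929688, -180.3000030517578], [575.2000122070312, 41.400001525878906]]
[[-0.24       nan     nan     nan]
 [-0.22       nan     nan     nan]
 [-0.2        nan     nan     nan]
 [-0.18       nan  0.5096  0.5798]
 [-0.16       nan  0.5092  0.5797]
 [-0.14       nan  0.5086  0.5794]
 [-0.12       nan  0.5086  0.5789]
 [-0.1        nan  0.508   0.5783]
 [-0.08       nan  0.5072  0.5782]
 [-0.06       nan  0.5069  0.5776]
 [-0.04       nan  0.5063  0.5769]
 [-0.02       nan  0.5059  0.5765]
 [-0.         nan  0.5056  0.576 ]
 [ 0.02       nan  0.5048  0.5756]
 [ 0.04       nan  0.5046  0.5635]
 [ 0.06       nan     nan     nan]
 [ 0.08       nan     nan     nan]
 [ 0.1        nan     nan     nan]
 [ 0.12       nan     nan     nan]
 [ 0.14       nan     nan     nan]
 [ 0.16       nan     nan     nan]]
```

View pics/w8.png

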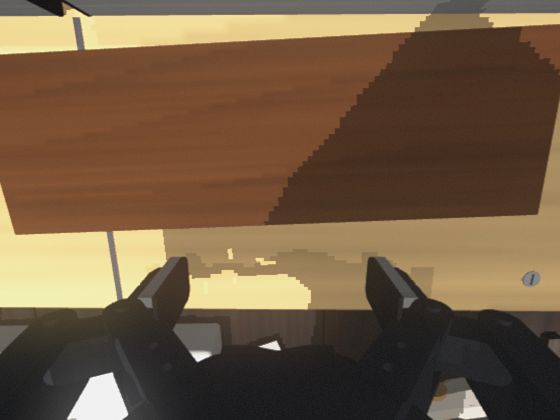

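Emit:
step_arm(steps=[{"x":0,"y":0,"z":-0.16,"ax":0,"ay":0,"az":0},{"x":0,"y":0,"z":-0.12,"ax":0,"ay":0,"az":0},{"x":0,"y":0,"z":-0.08,"ax":0,"ay":0,"az":0},{"x":0,"y":0,"z":-0.08,"ax":0,"ay":0,"az":0},{"x":0,"y":0,"z":-0.08,"ax":0,"ay":0,"az":0},{"x":0,"y":0,"z":-0.06,"ax":0,"ay":0,"az":0},{"x":0,"y":0,"z":-0.04,"ax":0,"ay":0,"az":0},{"x":0,"y":0,"z":-0.04,"ax":0,"ay":0,"az":0},{"x":0,"y":0,"z":-0.02,"ax":0,"ay":0,"az":0},{"x":0,"y":0,"z":-0.02,"ax":0,"ay":0,"az":0}])

```text
clock: 9.15
ee_pos: [0.5108, -0.0722, 0.0576]
orientation: [0.708, -0.003, -0.706, -0.014]
ft_force: [-8.9, 0.4, 5.9]
grip_width: 1.001
```

```bash
python3 look.py 9; python3 rail.py wrist
```

```text
9.15 [ 0.5108 -0.0722  0.0576] [-8.924   0.3964  5.9115]
[[ 0.0024 -0.0232 -0.9997]
 [ 0.0161 -0.9996  0.0233]
 [-0.9999 -0.0161 -0.002 ]]
wrist pix 93651 z 0.08116153735269019 rect mm ((545.9608764648438, -71.52535247802734), (221.37124633789062, 93.32477569580078), 88.42882537841797)
[[496.29998779296875, -180.89999389648438], [589.5999755859375, -183.39999389648438], [595.5999755859375, 37.79999923706055], [502.3999938964844, 40.400001525878906]]
[[-0.24       nan     nan     nan]
 [-0.22       nan     nan     nan]
 [-0.2        nan     nan     nan]
 [-0.18       nan  0.5197  0.5898]
 [-0.16    0.5899  0.5196  0.5902]
 [-0.14    0.59    0.5199  0.5907]
 [-0.12    0.5904  0.4986  0.5911]
 [-0.1     0.5908  0.5213  0.5915]
 [-0.08    0.5913  0.5214  0.5919]
 [-0.06    0.5916  0.5215  0.5923]
 [-0.04    0.592   0.5004  0.5928]
 [-0.02    0.5925  0.5224  0.5931]
 [-0.      0.593   0.523   0.5935]
 [ 0.02       nan  0.5239  0.595 ]
 [ 0.04       nan  0.5242  0.5939]
 [ 0.06       nan     nan     nan]
 [ 0.08       nan     nan     nan]
 [ 0.1        nan     nan     nan]
 [ 0.12       nan     nan     nan]
 [ 0.14       nan     nan     nan]
 [ 0.16       nan     nan     nan]]
```

View pics/w9.png

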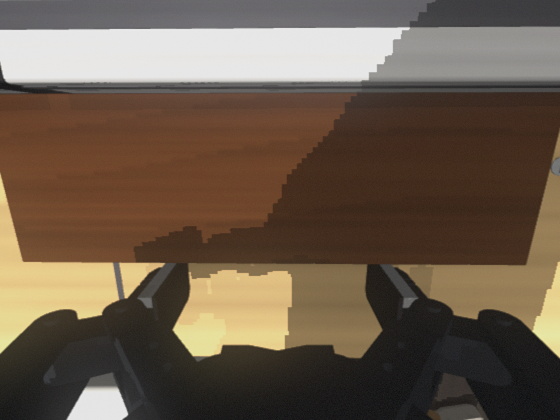

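The rail is flush: in the wrist view its far edge meets the fence along row 90, with a contact force of about 9 N. Now to the right end.

Emit:
step_arm(steps=[{"x":0,"y":0,"z":0.4,"ax":0,"ay":0,"az":0},{"x":-0.45,"y":0,"z":0,"ax":0,"ay":0,"az":0},{"x":-0.45,"y":0,"z":0,"ax":0,"ay":0,"az":0},{"x":-0.45,"y":0,"z":0,"ax":0,"ay":0,"az":0},{"x":0,"y":0.48,"z":-0.24,"ax":0,"ay":0,"az":0},{"x":0,"y":0.48,"z":-0.24,"ax":0,"ay":0,"az":0},{"x":0,"y":0.48,"z":-0.24,"ax":0,"ay":0,"az":0},{"x":0,"y":0.48,"z":-0.24,"ax":0,"ay":0,"az":0},{"x":0,"y":0.48,"z":-0.24,"ax":0,"ay":0,"az":0},{"x":0,"y":0.48,"z":-0.24,"ax":0,"ay":0,"az":0}])

```text
clock: 10.3
ee_pos: [0.5624, -0.221, 0.127]
orientation: [0.709, -0.001, -0.705, -0.012]
ft_force: [-0.2, 0.4, 0.5]
grip_width: 0.999
```

```bash
python3 look.py 10; python3 rail.py wrist
```

```text
10.3 [ 0.5624 -0.221   0.127 ] [-0.1574  0.3969  0.5314]
[[ 0.0052 -0.0188 -0.9998]
 [ 0.0163 -0.9997  0.0189]
 [-0.9999 -0.0164 -0.0049]]
wrist pix 17185 z 0.08111545961574679 rect mm ((552.5849609375, -103.44313049316406), (157.9066619873047, 63.72206115722656), 89.06086730957031)
[[519.4000244140625, -181.89999389648438], [583.0999755859375, -182.89999389648438], [585.7000122070312, -25.0], [522.0, -24.0]]
[[-0.24    0.5883     nan     nan]
 [-0.22    0.5887     nan     nan]
 [-0.2     0.5892     nan     nan]
 [-0.18    0.5896  0.5199  0.5823]
 [-0.16    0.5898  0.5198  0.5827]
 [-0.14    0.5901  0.5312  0.5832]
 [-0.12    0.5903  0.5206  0.5833]
 [-0.1     0.5914  0.5217  0.5846]
 [-0.08    0.5918  0.5218  0.5848]
 [-0.06       nan  0.5219  0.5849]
 [-0.04       nan  0.5216  0.5852]
 [-0.02       nan  0.5229  0.5466]
 [-0.         nan     nan     nan]
 [ 0.02       nan     nan     nan]
 [ 0.04       nan     nan     nan]
 [ 0.06       nan     nan     nan]
 [ 0.08       nan     nan     nan]
 [ 0.1        nan     nan     nan]
 [ 0.12       nan     nan     nan]
 [ 0.14       nan     nan     nan]
 [ 0.16       nan     nan     nan]]
```

View pics/w10.png

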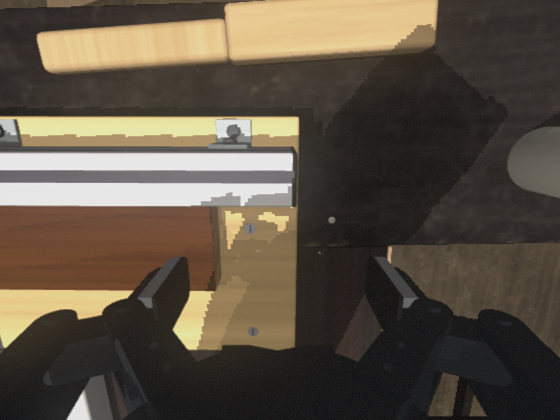

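```bash
python3 - <<'E'
from h import *
s,w=snap("wrist"); print(np.round(w[160,[515,525,540,555]],3), np.round(w[[130,190],540],3))
E
```

```text
[[ 0.598 -0.429  0.003]
 [ 0.599 -0.429  0.014]
 [ 0.601 -0.428  0.029]
 [ 0.602 -0.428  0.043]] [[ 0.623 -0.443  0.005]
 [ 0.573 -0.447  0.013]]
```

Emit:
step_arm(steps=[{"x":0,"y":0,"z":0.06,"ax":0,"ay":0,"az":0},{"x":0,"y":0,"z":0,"ax":0,"ay":0,"az":0},{"x":0,"y":0,"z":0,"ax":0,"ay":0,"az":0},{"x":0.2,"y":0,"z":0,"ax":0,"ay":0,"az":0},{"x":0.23,"y":0,"z":0,"ax":0,"ay":0,"az":0},{"x":0.23,"y":0,"z":0,"ax":0,"ay":0,"az":0},{"x":0.23,"y":0,"z":0,"ax":0,"ay":0,"az":0},{"x":0.2,"y":0,"z":0,"ax":0,"ay":0,"az":0},{"x":0.05,"y":0,"z":0,"ax":0,"ay":0,"az":0},{"x":0,"y":0,"z":0,"ax":0,"ay":0,"az":0}], grip=0)

```text
clock: 11.5
ee_pos: [0.5582, -0.2156, 0.0634]
orientation: [0.708, 0.001, -0.706, -0.012]
ft_force: [-0.2, -0.3, 0.5]
grip_width: -0.001
```

```bash
python3 look.py 11
```

```text
11.5 [ 0.5582 -0.2156  0.0634] [-0.227  -0.3436  0.4968]
[[ 0.0028 -0.0166 -0.9999]
 [ 0.0187 -0.9997  0.0167]
 [-0.9998 -0.0187 -0.0025]]
```

View pics/w11.png

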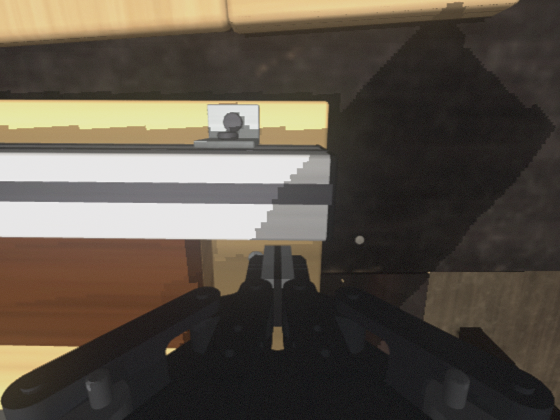

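Emit:
step_arm(steps=[{"x":-0.06,"y":-0.16,"z":0,"ax":0,"ay":0,"az":0},{"x":0,"y":-0.2,"z":0,"ax":0,"ay":0,"az":0},{"x":0,"y":-0.2,"z":0,"ax":0,"ay":0,"az":0},{"x":0,"y":-0.2,"z":0,"ax":0,"ay":0,"az":0},{"x":0,"y":-0.2,"z":0,"ax":0,"ay":0,"az":0},{"x":0,"y":-0.2,"z":0,"ax":0,"ay":0,"az":0},{"x":0,"y":-0.15,"z":0,"ax":0,"ay":0,"az":0},{"x":0,"y":-0.1,"z":0,"ax":0,"ay":0,"az":0},{"x":0,"y":-0.04,"z":0,"ax":0,"ay":0,"az":0},{"x":0,"y":0,"z":0,"ax":0,"ay":0,"az":0}])

```text
clock: 12.6
ee_pos: [0.5604, -0.1359, 0.0702]
orientation: [0.709, 0.001, -0.705, -0.012]
ft_force: [-0.2, 0.1, -0.2]
grip_width: -0.001
```

```bash
python3 look.py 12; python3 rail.py wrist scene
```

```text
12.6 [ 0.5604 -0.1359  0.0702] [-0.1652  0.1394 -0.2485]
[[ 0.0058 -0.0149 -0.9999]
 [ 0.0177 -0.9997  0.015 ]
 [-0.9998 -0.0177 -0.0056]]
wrist pix 21434 z 0.0811336701589773 rect mm ((551.6171875, -60.11445617675781), (140.1409149169922, 62.3538932800293), 89.2313232421875)
[[519.5, -129.8000030517578], [581.9000244140625, -130.60000610351562], [583.7000122070312, 9.5], [521.4000244140625, 10.399999618530273]]
[[-0.24    0.5882     nan     nan]
 [-0.22    0.5888     nan     nan]
 [-0.2     0.589      nan     nan]
 [-0.18    0.5894     nan     nan]
 [-0.16    0.5712     nan     nan]
 [-0.14    0.5701     nan     nan]
 [-0.12    0.5721  0.5484  0.5809]
 [-0.1     0.5912  0.5474  0.5815]
 [-0.08    0.5914  0.5386  0.582 ]
 [-0.06    0.5919  0.5283  0.5822]
 [-0.04    0.5926  0.5215  0.583 ]
 [-0.02       nan  0.5211  0.5833]
 [-0.         nan  0.5212  0.583 ]
 [ 0.02       nan     nan     nan]
 [ 0.04       nan     nan     nan]
 [ 0.06       nan     nan     nan]
 [ 0.08       nan     nan     nan]
 [ 0.1        nan     nan     nan]
 [ 0.12       nan     nan     nan]
 [ 0.14       nan  
[... 388 characters left out ...]
 [-0.22       nan     nan     nan]
 [-0.2        nan     nan     nan]
 [-0.18       nan     nan     nan]
 [-0.16       nan     nan     nan]
 [-0.14    0.5929     nan     nan]
 [-0.12    0.5951  0.5199  0.5926]
 [-0.1     0.5896  0.5198  0.5933]
 [-0.08    0.5901  0.5196  0.5934]
 [-0.06    0.5905  0.5206  0.5924]
 [-0.04    0.5915  0.5203  0.5942]
 [-0.02    0.5909  0.5219  0.5938]
 [-0.      0.5923  0.5231  0.5898]
 [ 0.02    0.5942  0.5204  0.595 ]
 [ 0.04    0.5929  0.5206  0.5918]
 [ 0.06    0.5943  0.5205  0.595 ]
 [ 0.08    0.5948  0.523   0.5957]
 [ 0.1        nan  0.5212  0.5913]
 [ 0.12       nan     nan     nan]
 [ 0.14    0.5946     nan     nan]
 [ 0.16    0.5945     nan     nan]]
```

View pics/w12.png

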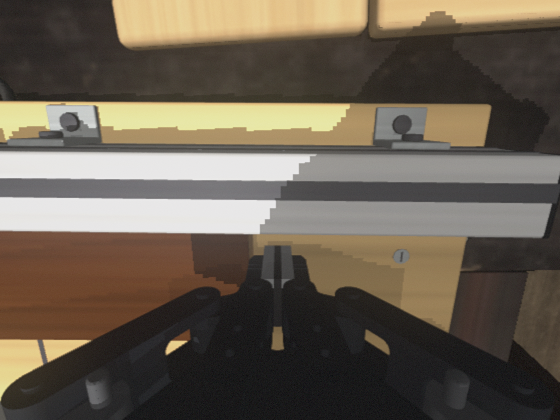

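View pics/s12.png

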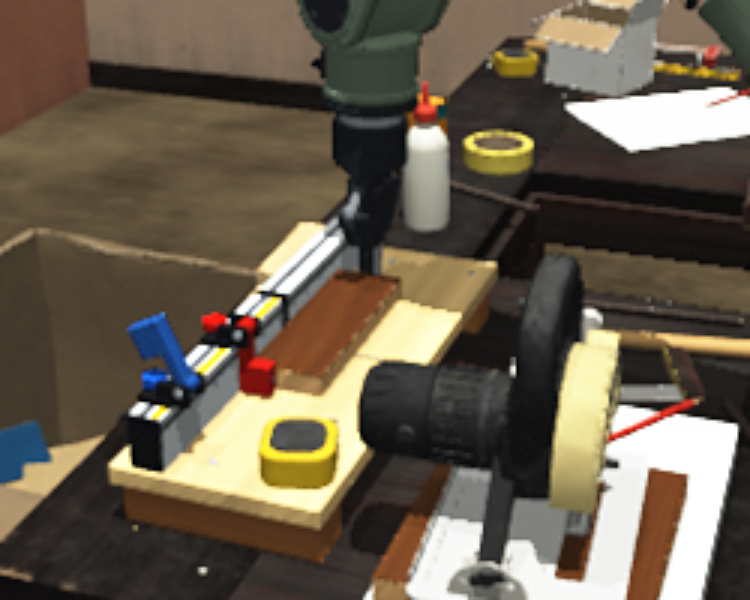

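Emit:
step_arm(steps=[{"x":0,"y":-0.04,"z":0,"ax":0,"ay":0,"az":0},{"x":0,"y":-0.04,"z":0,"ax":0,"ay":0,"az":0},{"x":0,"y":-0.04,"z":0,"ax":0,"ay":0,"az":0},{"x":0,"y":-0.03,"z":0,"ax":0,"ay":0,"az":0},{"x":0,"y":-0.03,"z":0,"ax":0,"ay":0,"az":0},{"x":0,"y":-0.03,"z":0,"ax":0,"ay":0,"az":0},{"x":0,"y":-0.03,"z":0,"ax":0,"ay":0,"az":0},{"x":0,"y":-0.02,"z":0,"ax":0,"ay":0,"az":0},{"x":0,"y":-0.02,"z":0,"ax":0,"ay":0,"az":0},{"x":0,"y":-0.02,"z":0,"ax":0,"ay":0,"az":0}])

```text
clock: 13.8
ee_pos: [0.5596, -0.1292, 0.0709]
orientation: [0.709, -0.006, -0.705, -0.01]
ft_force: [-0.8, -8.3, -1.8]
grip_width: -0.001
```

```bash
python3 look.py 13; python3 rail.py scene
```

```text
13.8 [ 0.5596 -0.1292  0.0709] [-0.7829 -8.2505 -1.7963]
[[ 0.0068 -0.0219 -0.9997]
 [ 0.0052 -0.9997  0.022 ]
 [-1.     -0.0054 -0.0067]]
scene pix 1485 z 0.08124976785556881 rect mm ((557.246337890625, -5.957389831542969), (221.65855407714844, 76.45813751220703), 89.26553344726562)
[[517.5999755859375, -116.30000305175781], [594.0999755859375, -117.30000305175781], [596.9000244140625, 104.4000015258789], [520.4000244140625, 105.4000015258789]]
[[-0.24       nan     nan     nan]
 [-0.22       nan     nan     nan]
 [-0.2        nan     nan     nan]
 [-0.18       nan     nan     nan]
 [-0.16       nan     nan     nan]
 [-0.14    0.5952     nan     nan]
 [-0.12    0.5934  0.5191  0.5901]
 [-0.1     0.5911  0.5193  0.5929]
 [-0.08    0.5906  0.52    0.5924]
 [-0.06    0.5922  0.5202  0.5944]
 [-0.04    0.5916  0.5186  0.5936]
 [-0.02    0.5927  0.5204  0.5941]
 [-0.      0.5915  0.5203  0.5954]
 [ 0.02    0.5932  0.5201  0.5947]
 [ 0.04    0.5923  0.5197  0.5955]
 [ 0.06    0.5927  0.5206  0.5964]
 [ 0.08    0.5939  0.5203  0.5947]
 [ 0.1        nan  0.5203  0.5876]
 [ 0.12       nan     nan     nan]
 [ 0.14    0.5955     nan     nan]
 [ 0.16    0.5972     nan     nan]]
```

View pics/s13.png

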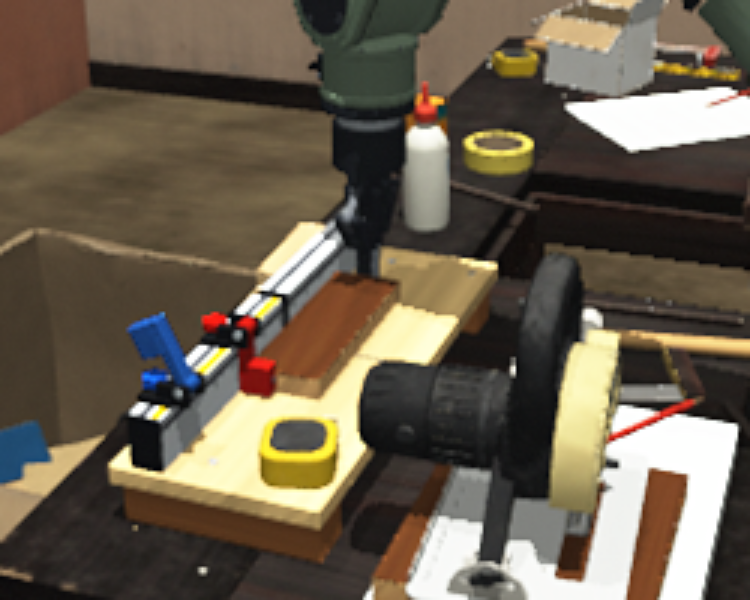

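Contact force with the stop is about 8 N. I'll back off and check from above.

Emit:
step_arm(steps=[{"x":0,"y":0.3,"z":0,"ax":0,"ay":0,"az":0},{"x":-0.5,"y":0,"z":0,"ax":0,"ay":0,"az":0},{"x":-0.5,"y":0,"z":0,"ax":0,"ay":0,"az":0},{"x":-0.5,"y":0,"z":0,"ax":0,"ay":0,"az":0},{"x":-0.5,"y":-0.1,"z":0.2,"ax":0,"ay":0,"az":0},{"x":-0.5,"y":-0.45,"z":0.3,"ax":0,"ay":0,"az":0},{"x":-0.5,"y":-0.5,"z":0.3,"ax":0,"ay":0,"az":0},{"x":0,"y":-0.5,"z":0.3,"ax":0,"ay":0,"az":0},{"x":0,"y":-0.5,"z":0.3,"ax":0,"ay":0,"az":0},{"x":0,"y":-0.5,"z":0.3,"ax":0,"ay":0,"az":0}])

```text
clock: 14.95
ee_pos: [0.4737, -0.022, 0.2271]
orientation: [0.71, -0.009, -0.704, -0.012]
ft_force: [0.2, 0.1, -0.4]
grip_width: -0.002
```

```bash
python3 look.py 14; python3 rail.py wrist
```

```text
14.95 [ 0.4737 -0.022   0.2271] [ 0.2171  0.136  -0.4305]
[[ 0.0074 -0.0306 -0.9995]
 [ 0.0044 -0.9995  0.0307]
 [-1.     -0.0046 -0.0073]]
wrist pix 19324 z 0.08117259306334901 rect mm ((557.229248046875, -6.630729675292969), (227.20834350585938, 71.5706787109375), 89.47390747070312)
[[520.4000244140625, -119.9000015258789], [592.0, -120.5999984741211], [594.0999755859375, 106.5999984741211], [522.5, 107.30000305175781]]
[[-0.24    0.5883     nan     nan]
 [-0.22    0.5885     nan     nan]
 [-0.2     0.5889     nan     nan]
 [-0.18    0.5894     nan     nan]
 [-0.16    0.5898     nan     nan]
 [-0.14    0.5902     nan     nan]
 [-0.12    0.5905  0.5208  0.5913]
 [-0.1     0.591   0.521   0.5917]
 [-0.08    0.5916  0.5208  0.5921]
 [-0.06    0.5919  0.5211  0.5925]
 [-0.04    0.5923  0.5216  0.591 ]
 [-0.02    0.5927  0.5214  0.5916]
 [-0.      0.5933  0.5216  0.5912]
 [ 0.02    0.5936  0.5222  0.5918]
 [ 0.04    0.594   0.5218  0.592 ]
 [ 0.06    0.5943  0.5223  0.592 ]
 [ 0.08    0.5949  0.5228  0.5924]
 [ 0.1     0.595   0.5224  0.5922]
 [ 0.12       nan     nan     nan]
 [ 0.14    0.5964     nan     nan]
 [ 0.16    0.5966     nan     nan]]
```

View pics/w14.png

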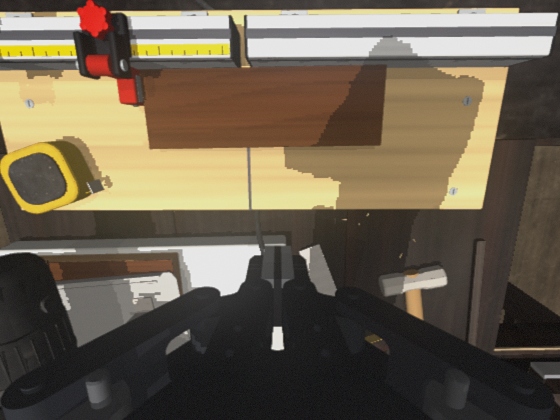

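The stop end is closed, but the left end sits about 2–3 mm off the fence. I'll do a final two-finger flush press.

Emit:
step_arm(steps=[{"x":0.2,"y":-0.54,"z":0,"ax":-0.0016,"ay":0,"az":0},{"x":0.38,"y":0,"z":0,"ax":0,"ay":0,"az":0},{"x":0.38,"y":0,"z":0,"ax":0,"ay":0,"az":0},{"x":0.38,"y":0,"z":0,"ax":0,"ay":0,"az":0},{"x":0.38,"y":0,"z":0,"ax":0,"ay":0,"az":0},{"x":0.38,"y":0,"z":0,"ax":0,"ay":0,"az":0},{"x":0.38,"y":0,"z":0,"ax":0,"ay":0,"az":0},{"x":0.38,"y":0,"z":0,"ax":0,"ay":0,"az":0},{"x":0.36,"y":0,"z":0,"ax":0,"ay":0,"az":0},{"x":0,"y":0,"z":0,"ax":0,"ay":0,"az":0}], grip=1)

```text
clock: 16.1
ee_pos: [0.4822, -0.0048, 0.0601]
orientation: [0.711, -0.009, -0.703, -0.011]
ft_force: [0.6, -0.2, 0.7]
grip_width: 1.003
```

```bash
python3 look.py 15
```

```text
16.1 [ 0.4822 -0.0048  0.0601] [ 0.5774 -0.2028  0.7057]
[[ 0.0127 -0.0286 -0.9995]
 [ 0.0022 -0.9996  0.0287]
 [-0.9999 -0.0026 -0.0126]]
```

View pics/w15.png

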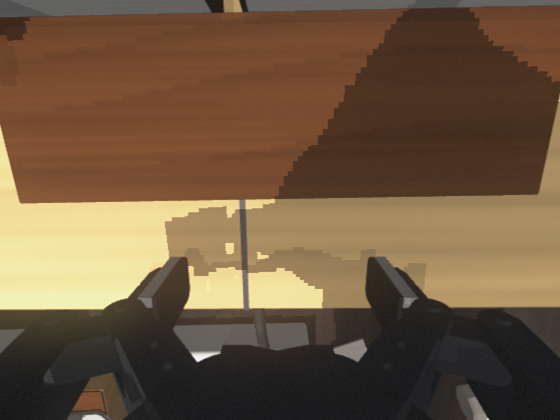

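Emit:
step_arm(steps=[{"x":0,"y":-0.2,"z":-0.08,"ax":-0.0012,"ay":0,"az":0},{"x":0,"y":0,"z":-0.2,"ax":0,"ay":0,"az":0},{"x":0,"y":0,"z":-0.14,"ax":0,"ay":0,"az":0},{"x":0,"y":0,"z":-0.06,"ax":0,"ay":0,"az":0},{"x":0,"y":0,"z":-0.06,"ax":0,"ay":0,"az":0},{"x":0,"y":0,"z":-0.05,"ax":0,"ay":0,"az":0},{"x":0,"y":0,"z":-0.04,"ax":0,"ay":0,"az":0},{"x":0,"y":-0.02,"z":-0.04,"ax":0,"ay":0,"az":0},{"x":0,"y":-0.03,"z":-0.03,"ax":0,"ay":0,"az":0},{"x":0,"y":-0.03,"z":-0.03,"ax":0,"ay":0,"az":0}])

```text
clock: 17.2
ee_pos: [0.5134, 0.008, 0.066]
orientation: [-0.707, 0.008, 0.708, 0.009]
ft_force: [-11.2, -8.8, 7.7]
grip_width: 0.999
```

```bash
python3 look.py 16; python3 rail.py wrist
```

```text
17.2 [0.5134 0.008  0.066 ] [-11.1534  -8.8125   7.724 ]
[[-0.0013 -0.0239 -0.9997]
 [ 0.0014 -0.9997  0.0238]
 [-1.     -0.0014  0.0013]]
wrist pix 82023 z 0.0811650423059454 rect mm ((547.8806762695312, -4.3341217041015625), (226.63848876953125, 91.70762634277344), 88.6968765258789)
[[499.5, -116.5999984741211], [591.0999755859375, -118.69999694824219], [596.2999877929688, 107.9000015258789], [504.6000061035156, 110.0]]
[[-0.24       nan     nan     nan]
 [-0.22       nan     nan     nan]
 [-0.2        nan     nan     nan]
 [-0.18       nan     nan     nan]
 [-0.16       nan     nan     nan]
 [-0.14       nan     nan     nan]
 [-0.12       nan  0.5211  0.58  ]
 [-0.1        nan  0.5213  0.5916]
 [-0.08    0.5916  0.5218  0.5919]
 [-0.06    0.5918  0.5223  0.5924]
 [-0.04    0.5922  0.5013  0.5928]
 [-0.02    0.5926  0.5231  0.5933]
 [-0.      0.593   0.5235  0.5937]
 [ 0.02    0.5935  0.5241  0.5942]
 [ 0.04    0.594   0.5047  0.5945]
 [ 0.06    0.5943  0.5033  0.5949]
 [ 0.08    0.5948  0.5244  0.5954]
 [ 0.1     0.5953  0.5252  0.5957]
 [ 0.12       nan     nan     nan]
 [ 0.14       nan     nan     nan]
 [ 0.16       nan     nan     nan]]
```

View pics/w16.png

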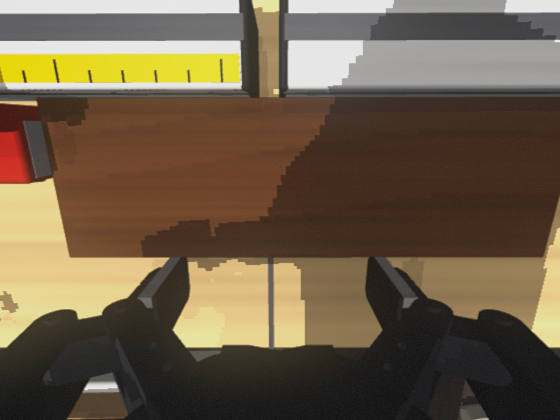

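Flush along the whole length, and in contact with the stop (fy ≈ −9 N). I'll back away and do the final check.

Emit:
step_arm(steps=[{"x":0,"y":0.01,"z":0.1,"ax":0,"ay":0,"az":0},{"x":0,"y":0,"z":0.3,"ax":0,"ay":0,"az":0},{"x":-0.1,"y":0,"z":0.3,"ax":0,"ay":0,"az":0},{"x":-0.5,"y":0,"z":0,"ax":0,"ay":0,"az":0},{"x":-0.5,"y":0,"z":0,"ax":0,"ay":0,"az":0},{"x":-0.5,"y":0,"z":0,"ax":0,"ay":0,"az":0},{"x":-0.5,"y":0,"z":0,"ax":0,"ay":0,"az":0},{"x":-0.5,"y":0,"z":0,"ax":0,"ay":0,"az":0},{"x":-0.5,"y":0,"z":0,"ax":0,"ay":0,"az":0},{"x":-0.5,"y":0,"z":0,"ax":0,"ay":0,"az":0}])

```text
clock: 18.35
ee_pos: [0.4743, 0.0083, 0.2513]
orientation: [-0.705, 0.008, 0.709, 0.009]
ft_force: [0.1, 0.3, -0.2]
grip_width: 1.004
```

```bash
python3 look.py 17; python3 rail.py wrist; python3 - <<'E'
from h import *
s,w=snap("wrist"); x,y,z=w[...,0],w[...,1],w[...,2]
r,b,yl=masks(s["color"]); m=r&(z>.06)&(z<.105)&(x<.6); print("red block",rng(w[m],(0,2,50,98,100)))
cv2.imwrite("pics/w17c.png",cv2.resize(s["color"][0:200,0:300,::-1],None,fx=2.6,fy=2.6,interpolation=cv2.INTER_NEAREST))
E
```

```text
18.35 [0.4743 0.0083 0.2513] [ 0.0907  0.3195 -0.1702]
[[-0.0058 -0.0245 -0.9997]
 [ 0.0022 -0.9997  0.0245]
 [-1.     -0.0021  0.0058]]
wrist pix 16418 z 0.08117852394255018 rect mm ((558.654052734375, -6.8072967529296875), (221.60134887695312, 70.3730697631836), 88.89581298828125)
[[521.2999877929688, -116.9000015258789], [591.7000122070312, -118.30000305175781], [596.0, 103.30000305175781], [525.5999755859375, 104.69999694824219]]
[[-0.24    0.5885     nan     nan]
 [-0.22    0.5885     nan     nan]
 [-0.2     0.5892     nan     nan]
 [-0.18    0.5896     nan     nan]
 [-0.16    0.5899     nan     nan]
 [-0.14    0.5901     nan     nan]
 [-0.12    0.5909  0.5218  0.5914]
 [-0.1     0.5912  0.522   0.5917]
 [-0.08    0.5915  0.5224  0.5923]
 [-0.06    0.5921  0.5228  0.5927]
 [-0.04    0.5924  0.5233  0.5931]
 [-0.02    0.5929  0.5238  0.5934]
 [-0.      0.5933  0.5242  0.594 ]
 [ 0.02    0.5938  0.5248  0.5945]
 [ 0.04    0.5941  0.5253  0.5947]
 [ 0.06    0.5945  0.5247  0.5951]
 [ 0.08    0.5951  0.5251  0.5957]
 [ 0.1     0.5829  0.5255  0.5957]
 [ 0.12       nan     nan     nan]
 [ 0.14    0.5965     nan     nan]
 [ 0.16    0.5965     nan     nan]]
red block [[0.5634, 0.1037, 0.091], [0.5636, 0.104, 0.0915], [0.5729, 0.1105, 0.0931], [0.5822, 0.1169, 0.0948], [0.5823, 0.1173, 0.0954]]
```

View pics/w17.png

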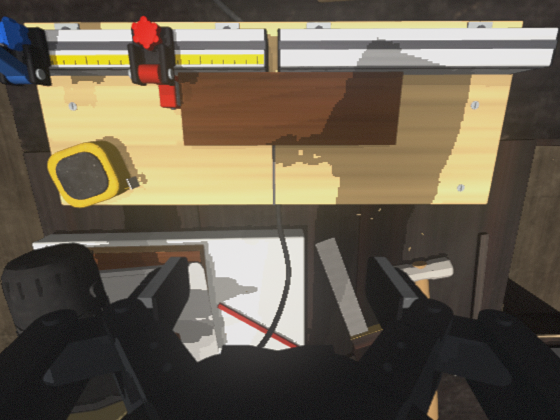

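View pics/w17c.png

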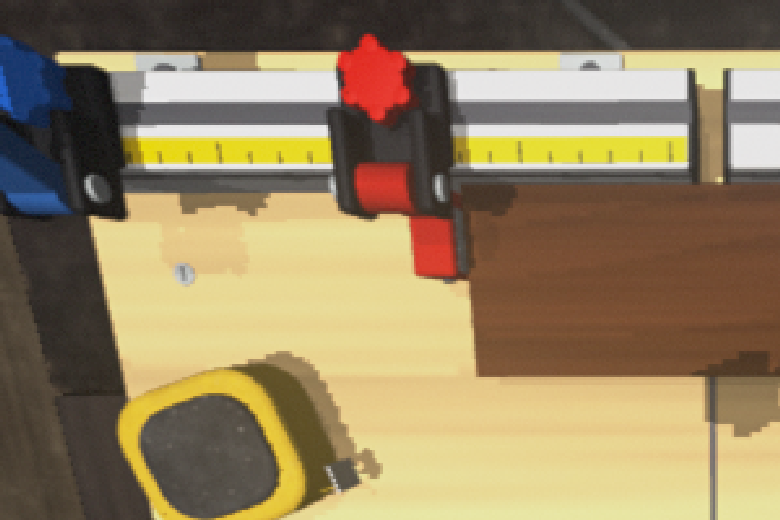

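View pics/s17.png

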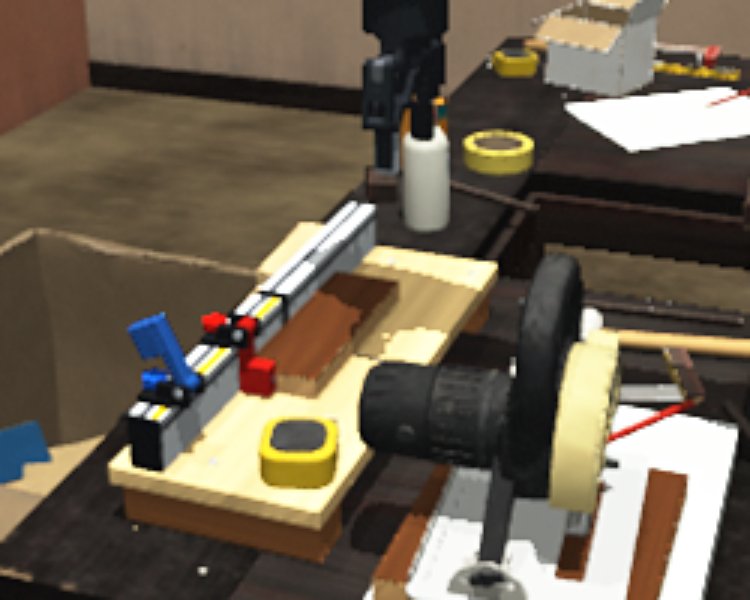

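The rail is flush: its far edge matches the fence line within 0.6 mm from y −0.12 to 0.08. To confirm contact at the stop I'll look from closer.

Emit:
step_arm(steps=[{"x":0.2,"y":-0.35,"z":0,"ax":0,"ay":0,"az":0},{"x":0.2,"y":-0.35,"z":0,"ax":0,"ay":0,"az":0},{"x":0.2,"y":-0.35,"z":0,"ax":0,"ay":0,"az":0},{"x":0.2,"y":-0.35,"z":0,"ax":0,"ay":0,"az":0},{"x":0.2,"y":-0.35,"z":0,"ax":0,"ay":0,"az":0},{"x":0.2,"y":0,"z":0,"ax":0,"ay":0,"az":0},{"x":0.2,"y":0,"z":0,"ax":0,"ay":0,"az":0},{"x":0.2,"y":0,"z":0,"ax":0,"ay":0,"az":0},{"x":0,"y":0,"z":0,"ax":0,"ay":0,"az":0},{"x":0,"y":0,"z":0,"ax":0,"ay":0,"az":0}])

```text
clock: 19.55
ee_pos: [0.4721, 0.1023, 0.1585]
orientation: [-0.701, 0.009, 0.713, 0.008]
ft_force: [0.5, -0.3, -0.3]
grip_width: 0.997
```

```bash
python3 - <<'E'
from h import *
np.set_printoptions(precision=4,suppress=True,linewidth=150)
s,w=snap("wrist","w18"); x,y,z=w[...,0],w[...,1],w[...,2]
ok=(x>.555)&(x<.6)&(y>.08)&(y<.125)&(z<.12)
v,u=np.where(ok); print(s["origin"],v.min(),v.max(),u.min(),u.max())
v0,v1,u0,u1=v.min()-10,v.max()+10,u.min()-20,u.max()+20
cv2.imwrite("pics/w18c.png",cv2.resize(s["color"][v0:v1,u0:u1,::-1],None,fx=6,fy=6,interpolation=cv2.INTER_NEAREST))
for vv in range(v.min(),v.max(),6):
    print(vv); print(np.c_[w[vv,u.min():u.max():1]][::2][:, :].round(4).T)
    if vv>v.min()+20: break
E
```

```text
[0.5441 0.0998 0.2991] 8 104 230 310Traceback (most recent call last):
  File "<stdin>", line 7, in <module>
cv2.error: OpenCV(4.12.0) /io/opencv/modules/imgproc/src/resize.cpp:4208: error: (-215:Assertion failed) !ssize.empty() in function 'resize'
```

View pics/w18.png

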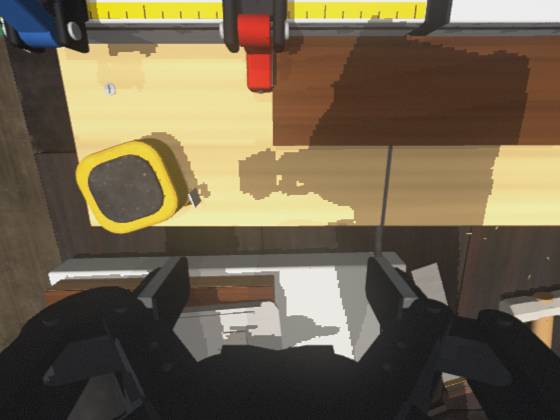

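```bash
python3 - <<'E'
from h import *
np.set_printoptions(precision=4,suppress=True,linewidth=170)
s,w=snap("wrist"); c=s["color"]
cv2.imwrite("pics/w18c.png",cv2.resize(c[10:110,215:335,::-1],None,fx=6,fy=6,interpolation=cv2.INTER_NEAREST))
for v in (60,70,80,88,100,120):
    print(v,[(u,tuple(c[v,u].tolist()),round(float(w[v,u,1]),4),round(float(w[v,u,2]),3)) for u in range(268,278)])
E
```

```text
60 [(268, (207, 56, 43), 0.1047, 0.093), (269, (185, 54, 42), 0.1041, 0.092), (270, (151, 52, 39), 0.1035, 0.093), (271, (114, 70, 63), 0.1028, 0.093), (272, (96, 83, 76), 0.1023, 0.087), (273, (82, 57, 41), 0.1017, 0.081), (274, (83, 55, 40), 0.101, 0.081), (275, (82, 56, 38), 0.1004, 0.082), (276, (98, 62, 40), 0.0997, 0.08), (277, (127, 81, 51), 0.099, 0.081)]
70 [(268, (221, 58, 42), 0.1049, 0.093), (269, (197, 55, 41), 0.1043, 0.092), (270, (156, 54, 39), 0.1036, 0.094), (271, (117, 71, 62), 0.103, 0.091), (272, (98, 86, 77), 0.1024, 0.089), (273, (86, 62, 47), 0.1019, 0.081), (274, (83, 57, 39), 0.1012, 0.082), (275, (85, 58, 40), 0.1005, 0.082), (276, (98, 66, 44), 0.0998, 0.081), (277, (117, 76, 49), 0.0992, 0.081)]
80 [(268, (222, 63, 46), 0.1051, 0.093), (269, (204, 60, 43), 0.1045, 0.092), (270, (170, 61, 45), 0.1038, 0.091), (271, (128, 77, 69), 0.1032, 0.092), (272, (106, 95, 88), 0.1026, 0.089), (273, (89, 65, 49), 0.102, 0.081), (274, (88, 60, 41), 0.1013, 0.081), (275, (93, 61, 42), 0.1007, 0.081), (276, (111, 74, 49), 0.1, 0.081), (277, (134, 88, 58), 0.0993, 0.08)]

[... 432 characters left out ...]
5), 0.1056, 0.059), (270, (238, 211, 143), 0.1049, 0.06), (271, (232, 199, 136), 0.1041, 0.058), (272, (188, 151, 102), 0.1034, 0.059), (273, (133, 90, 59), 0.1023, 0.082), (274, (127, 82, 51), 0.1017, 0.081), (275, (129, 86, 54), 0.101, 0.08), (276, (131, 87, 55), 0.1003, 0.082), (277, (129, 85, 53), 0.0996, 0.08)]
120 [(268, (238, 220, 153), 0.1069, 0.059), (269, (238, 221, 153), 0.1061, 0.06), (270, (239, 221, 153), 0.1053, 0.059), (271, (240, 222, 153), 0.1045, 0.059), (272, (225, 195, 131), 0.1038, 0.059), (273, (139, 101, 67), 0.1027, 0.082), (274, (126, 81, 53), 0.102, 0.08), (275, (127, 84, 53), 0.1013, 0.081), (276, (128, 88, 58), 0.1006, 0.081), (277, (128, 86, 58), 0.0999, 0.082)]
```

View pics/w18c.png

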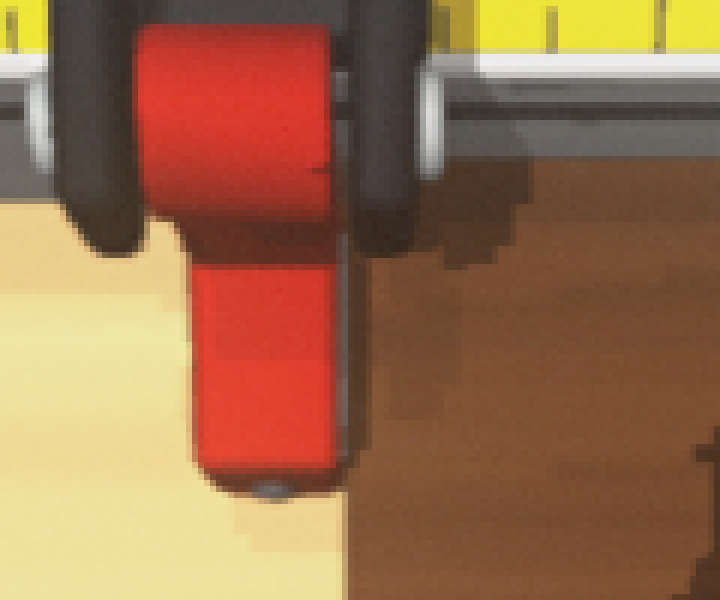

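The stop's face and the rail's end meet at column ~272.6 (y ≈ 0.102 for both), with no bed visible between them. Handing in.

```bash
python3 - <<'E'
from cell import get_state, hand_in
s=get_state(); print(s["clock"],s["ft_force"]); print(hand_in())
E
```

```text
19.65 [ 0.54901937  0.9394983  -0.53045993]
the job is handed in; nothing more can be done
None
```

The rail is set up for its cut, and I handed the job in at 19.65 s of the 72 s allowed. No verdict was reported.

1. **Red stop:** I pushed the red arm over from behind with the closed fingertips. It now hangs in front of the fence, and the blue stop is still up.
2. **Tipping the rail:** I tipped it over with two open fingertips, and it lies flat with its dark face up.
3. **Positioning the rail:** I pushed it flush to the fence, then along the fence until it met the stop at about 8 N. That end push left the left end 2–3 mm off the fence, so I pressed it flush again with a slight push towards the stop.

**Last checks:**
- **Fence:** the rail's far edge followed the fence line within about 0.8 mm where it could be measured. The last column near the stop's bracket gave no usable reading.
- **Stop:** the stop face and the rail end both measured y ≈ 0.102 m, with no bed visible between them. Camera calibration is good to about 2 mm, so contact rests on the close view and the push forces.
- **Bystanders:** the tape measure and glue bottle looked unmoved in the pictures; I did not measure them before and after.
- **Robot:** it was clear of everything, and the wrist force reading was within its usual noise of about 1 N.

One call was refused at the start because of a format error, and nothing moved.

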